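# Load the printing block into the press

### The arm

A 7-joint arm with a two-finger parallel gripper is mounted at the origin on the work surface. World frame = base frame: x ahead of the robot, y to its left, z up, the work surface at z = 0. Lengths are in m, angles in rad, forces in N, time in s.
With the tool pointing down it reaches from about 0.35 to 0.9 m from the base axis. Payload 7.2 kg.
Tool frame: the origin (TCP) lies between the finger pads; the fingertips stand 11 mm ahead of it and the grasp point (between the pads) lies 8 mm behind it; z points along the fingers, y is the line along which they close (so a half turn about z gives the same grasp; the last joint's range is limited). The gripper opens to 85 mm and grips with 20 to 120 N. Pads are 22 mm wide; open, the fingers measure 114 mm over their backs; the gripper's body (76 mm by 85 mm) begins 54 mm behind the grasp point. The pads swing forward as they close: fully open they stand 13 mm farther back than shut.
Start: joints at [-1.241, 0.411, -0.013, 1.596, 0.006, 1.134, -0.082], TCP at [0.242, 0.576, 0.242] pointing down, gripper open.
Joint ranges: [-2.95, 2.95], [-0.29, 1.99], [-1.47, 1.44], [0.14, 2.54], [-1.03, 4.17], [0.13, 1.85], [-2.86, 2.86]. Speed limits (rad/s): [2.39, 2.39, 3.01, 3.01, 3.14, 3.14, 3.14].

### API

Orientations are given as a unit quaternion [x, y, z, w].
In Python, from workcell import telemetry, optics, job gives the robot as it stands.
- The arm moves only by the shell command python3 -m handwheel 'ROWS' [OPENING] [FORCE]. ROWS is JSON, a list of rows, each an object of numbers: "x", "y", "z": the shift along the world's x, y, z in units of 400 mm (1.0 is 400 mm); "wx", "wy", "wz": the turn, a rotation vector about the world's x, y, z in units of pi/2 rad (1.0 is pi/2 rad). In form: [{"x": .., "y": .., "z": .., "wx": .., "wy": .., "wz": ..}, ...]. A call has exactly 5 rows; each row is the pose to reach, as a shift and turn from the pose commanded when the call began; what a row does not reach only later rows make up. A row lasts 1/12 s, in which the tool goes at most 41.7 mm and 7.16 degrees, less where a joint would pass 70% of its speed; a pose out of reach is approached as far as the arm can. A call with a number of a shift or a turn outside -1 to 1 is refused whole. A call with a gripper value outside its range is refused whole. OPENING is the opening, from 0 (shut) to 1 (fully open), set as the call begins (- or left out, the last holds). The fingers move at their own pace and stop on an object; FORCE is the grip in N (left out, the last holds). Time passes only in rows, so rows that repeat a pose let the fingers close, or fill a call up. It gives the time, the measured TCP pose, the force, the opening and the grip force at its end, in the units of the state.
- telemetry.observe(): the state, without advancing time (a new reading comes with each control period).
- optics.snapshot(name): name is "scene" or "top"; returns a dict with "color" (420x560x3 uint8, red, green, blue), "range_z" (420x560 float32, m along the optical axis (not along the pixel's ray), 0 where there is no reading), "fovy" (degrees; the focal length in pixels is half the picture's height over the tangent of half this angle, whatever the lens; pixels are square), "cx", "cy" (the principal point, pixels), "world_from_camera" (4x4, takes a point from camera to world coordinates). Camera axes: x right, y down, z forward; pixel columns grow to the right and rows downward; lengths in m; the calibration is good to about 2 mm. A picture is of the moment at which its call begins.
- job.close_job(): hands the job in; it is judged then, once.
The state is a dict: "clock": time; "joint_positions": joint angles; "dq": joint speeds; "joint_torque": joint torques, N m; "position": TCP position; "ee_rot": TCP orientation; "ft_force": force on the tool from outside, world axes, zero at the start; "torque": the same for the moment, N m; "grip_width": opening from 0.0 (shut) to 1.0 (fully open); "finger_force": force on a finger pad.
Only numpy, scipy, OpenCV 4.12 (cv2) and the standard library are available. Lean on these libraries where they do the work, as an engineer would, in place of code of your own. Each camera call takes 0.05 s, during which the arm holds its last target. There are 200 camera calls.

### The job

The printing block has to go into the press, but a red-handled brush has been left lying across the press's guide rails. First stand that brush in the white pot, handle down and bristles up; then lay the block between the rails, blue face up and with its long free end leading, and slide it under the press's bridge until it is fully home against the end stop. Leave the two ink jars and the water mug standing where they are, and keep the pot upright.

Things in the scene. Friction and masses are not known exactly. Their poses are not given: they have to be found in the camera images.
- press: Block press, fixed. Origin: centre of the underside of its grey bed; +x: the way the block slides (away from the robot), y across, z up. Bed 360 (x) x 170 (y) x 15 mm, top at z = 15. Two straight steel guide rails along x from x = -120 to 170, inner faces at y = -48 and 48 (96 mm apart), 14 mm wide, tops at z = 31. See its three points.
- press_mouth (a point): Front end of the channel on the bed's top: x = -165, y = 0, z = 15 mm of the press, axes as the press's. From x = -120 to here the rails flare outwards to about 125 mm apart.
- press_bridge (a point): Front edge of the green bridge's underside: x = 80, y = 0, z = 45 mm of the press (30 mm over the bed), axes as the press's. The bridge is 168 mm wide, covers x = 80 to 150, and its top is at z = 85; on it at x = 115 a spindle with a cross bar along y (140 mm long) reaches z = 151.
- press_stop (a point): Point on the bed's top at the middle of the aluminium end stop's front face: x = 155, y = 0, z = 15 mm of the press, axes as the press's. The stop fills the channel behind the bridge, top at z = 50.
- block: Loose printing block, 180 (x) x 90 (y) x 22 mm, light wood, carved blue top face, about 300 g, lying flat beside the press (left or right varies, the pot on the other side). Origin: centre of its underside; z up; +x to its long free end, which leads under the bridge. A dark grip bar stands across its top at x = -55: 14 mm thick (x), 60 mm (y), z = 22 to 56.
- block_grip (a point): Point in the block's grip bar at which to pinch it: x = -55, y = 0, z = 45 mm of the block (11 mm under the bar's top); axes as the block's.
- block_front (a point): Middle of the lower edge of the block's leading end: x = 90, y = 0, z = 0 of the block. Home means this point is at point press_stop.
- brush: Loose flat brush, 200 mm long, 70 g, lying across both rails before the bridge, bristles to about +y of the press. Origin: mid-length, on its underside; +x to the bristles, y across, z up as it lies. Red handle x = -100 to 25, 16 mm wide (y), 12 mm thick (z 0 to 12); steel ferrule x = 25 to 50, 34 wide, 14 thick; stiff bristles x = 50 to 100, 36 wide. Balances near x = -7.
- brush_butt (a point): Centre of the end of the brush's handle: x = -100, y = 0, z = 6 mm of the brush; this end goes down into the pot.
- brush_head (a point): Centre of the end of the bristles: x = 100, y = 0, z = 6 mm of the brush.
- pot: White ceramic pot, empty, loose, about 600 g, upright on the table. Origin: centre of its underside, z up. 105 mm high, mouth 68 mm across outside and 60 mm inside, tapering somewhat towards its floor, which is about 5 mm thick. A brush in it leans against the rim.
- jar_yellow: Ink jar with a yellow cap, 60 mm across, 75 mm high, left of the press; a bystander standing loose on the table, to be left alone; origin at the centre of its underside, z up
- jar_blue: Ink jar with a blue cap, 60 mm across, 75 mm high, right of the press; a bystander standing loose on the table, to be left alone; origin at the centre of its underside, z up
- water_mug: Blue water mug, 76 mm across, 80 mm high, handle to its +y, left; a bystander standing loose on the table, to be left alone; origin at the centre of its underside, z up

How it is judged:
By the outcome, as a careful person would: the job done as asked, in the order asked, and still so for the second after the job is handed in, with the robot touching nothing.
It also fails if it takes over 69 s, if anything falls off the work surface, if the arm or the gripper's body presses on something with over 40 N, if the wrist force passes 120 N, or if a joint passes its speed limit or range.

## Working session

There is one attempt and no reset: what is moved stays moved. The work goes in short steps, Python scripts to look and compute and a shell command to move; the robot and the scene stay as the last step left them, time stands still between calls to the robot, and variables do not carry over. Pictures are saved under pics/ and viewed, at most 10 in all, crops included, and the job is handed in when it is done.

```bash
mkdir -p pics; ls; cat > h.py <<'E'
import numpy as np, cv2
from workcell import telemetry, optics, job
def snap(n):
    s=optics.snapshot(n); s['f']=210/np.tan(np.radians(s['fovy'])/2); return s
def world(s):
    v,u=np.mgrid[0:420,0:560]; z=s['range_z']
    P=np.stack([(u-s['cx'])/s['f']*z,(v-s['cy'])/s['f']*z,z,np.ones_like(z)],-1)
    return (P@np.array(s['world_from_camera']).T)[...,:3]
E
python3 - <<'E'
from h import *
import pickle
for n in ('scene','top'):
    s=snap(n); pickle.dump(s,open(n+'.pkl','wb'))
    cv2.imwrite(f'pics/{n}0.png',s['color'][...,::-1]); print(n,s['fovy'],s['cx'],s['cy'],np.round(s['world_from_camera'],3).tolist(), (s['range_z']>0).mean())
print(telemetry.observe())
E
```

```text
pics
scene 53.84005498918635 275.0572600664358 205.46104087945696 [[0.713, 0.55, -0.434, 1.015], [0.701, -0.567, 0.433, -0.361], [-0.008, -0.614, -0.79, 0.863], [0.0, 0.0, 0.0, 1.0]] 0.9959948979591837
top 42.92491024289125 270.3756100679136 209.0791219040446 [[-0.008, -0.997, 0.077, 0.457], [-1.0, 0.009, 0.01, 0.061], [-0.011, -0.077, -0.997, 1.49], [0.0, 0.0, 0.0, 1.0]] 0.9958673469387755
{'clock': 0.1, 'joint_positions': array([-1.24120441,  0.41184637, -0.01272055,  1.59693338,  0.0056196 ,
        1.13430477, -0.0822    ]), 'dq': array([-0.00127049,  0.00050495,  0.00054813, -0.00397928, -0.00255554,
        0.00050621, -0.00128522]), 'joint_torque': array([ 2.69615353e-03, -6.01826191e+01,  6.84294719e-01, -3.00085795e+01,
        1.40323475e-02,  6.49090260e-03,  5.49452989e-05]), 'position': array([0.24198663, 0.57579877, 0.24153167]), 'ee_rot': array([ 1.97567420e-01,  9.80289031e-01, -7.22947995e-04, -8.60974839e-05]), 'ft_force': array([ 0.31880304, -0.94954967, -0.33790371]), 'torque': array([-0.00140045,  0.00083496, -0.02833606]), 'finger_force': 0.0, 'grip_width': 1.003500945879622}
```

View pics/scene0.png

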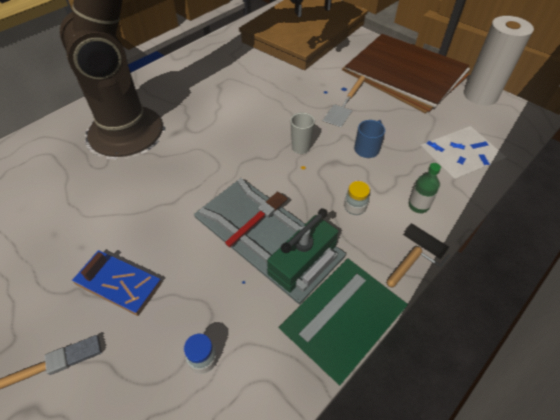

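View pics/top0.png

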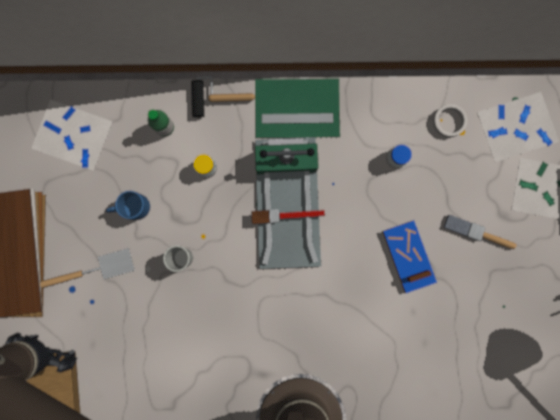

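The top view shows the brush from (252,217) to (324,213), the press around (287,205), the block at (408,257) with its grip bar towards the robot, at (418,277). The pot is at (177,259), the mug at (131,206) and the jars at (204,165) and (400,155).

```bash
cat > m.py <<'E'
from h import *
import pickle
S={n:pickle.load(open(n+'.pkl','rb')) for n in('scene','top')}
def seg(n,hlo,hhi,smin,vmin,box,zr):
    s=S[n]; h=cv2.cvtColor(s['color'],cv2.COLOR_RGB2HSV); W=world(s)
    m=(h[...,0]>=hlo)&(h[...,0]<=hhi)&(h[...,1]>smin)&(h[...,2]>vmin)
    m&=(W[...,0]>box[0])&(W[...,0]<box[1])&(W[...,1]>box[2])&(W[...,1]<box[3])&(W[...,2]>zr[0])&(W[...,2]<zr[1])
    return W[m]
def rect(p):
    r=cv2.minAreaRect((p[:,:2]*1000).astype(np.float32)); return np.round(r[0],1),np.round(r[1],1),round(r[2],1),np.round(np.median(p[:,2])*1000,1),len(p)
for n in S:
    W=world(S[n])
    print(n)
    near=W[(abs(W[...,0]-.45)<.15)&(abs(W[...,1]+.15)<.05)]
    print(' table z',np.round(np.percentile(near[:,2],[10,50,90])*1000,1))
    print(' block',rect(seg(n,105,130,120,60,(.25,.6,-.45,-.15),(.008,.035))))
    p=W[(W[...,0]>.25)&(W[...,0]<.55)&(W[...,1]>-.42)&(W[...,1]<-.18)]; 
    q=p[(p[:,2]>.008)&(p[:,2]<.035)]; print(' block z>8mm',rect(q))
    q=p[(p[:,2]>.042)&(p[:,2]<.07)]; print(' gripbar',rect(q))
    red=np.concatenate([seg(n,0,8,150,60,(.4,.65,-.15,.2),(.02,.07)),seg(n,172,180,150,60,(.4,.65,-.15,.2),(.02,.07))])
    print(' red',rect(red)); 
    v=cv2.fitLine(red[:,:2].astype(np.float32),cv2.DIST_L2,0,.01,.01).ravel(); print('  line',np.round(v,4))
    p=W[(W[...,0]>.3)&(W[...,0]<.55)&(W[...,1]>.2)&(W[...,1]<.42)]; q=p[(p[:,2]>.097)&(p[:,2]<.115)]; print(' pot rim',rect(q),np.round(cv2.minEnclosingCircle((q[:,:2]*1000).astype(np.float32)),1) if 0 else cv2.minEnclosingCircle((q[:,:2]*1000).astype(np.float32)))
    p=W[(W[...,0]>.3)&(W[...,0]<.9)&(abs(W[...,1])<.14)]
    q=p[(p[:,2]>.078)&(p[:,2]<.092)]; print(' bridge top',rect(q))
    q=p[(p[:,2]>.01)&(p[:,2]<.035)&(p[:,0]<.76)]; print(' bed',rect(q))
    q=p[(p[:,2]>.026)&(p[:,2]<.035)&(p[:,0]<.66)&(p[:,0]>.45)]
    for sgn in(1,-1):
        r=q[sgn*(q[:,1]-.03)>0]; print('  rail',rect(r),np.round(cv2.fitLine(r[:,:2].astype(np.float32),cv2.DIST_HUBER,0,.01,.01).ravel(),4))
E
python3 m.py; cat > crop.py <<'E'
from h import *
import pickle
s=pickle.load(open('top.pkl','rb'))['color'][130:290,150:450,::-1]
cv2.imwrite('pics/crop0.png',cv2.resize(s,(800,427),interpolation=cv2.INTER_CUBIC))
E
python3 crop.py
```

```text
scene
 table z [-2.5 -0.5  1.6]
 block (array([ 443. , -301.3]), array([179.8,  90.7]), 18.1, np.float64(21.5), 2029)
 block z>8mm (array([ 457.5, -349.1]), array([184.1, 190.6]), 18.3, np.float64(21.4), 2854)
 gripbar (array([ 390.7, -319.4]), array([16.7, 60.3]), 18.6, np.float64(53.9), 237)
 red (array([560.2,  -9. ]), array([ 17.3, 121.6]), 2.6, np.float64(42.5), 274)
  line [ 0.0551 -0.9985  0.5606 -0.0113]
 pot rim (array([443.5, 321.1]), array([63.8, 68. ]), 42.1, np.float64(102.6), 153) ((443.9100646972656, 321.1437072753906), 35.496700286865234)
 bridge top (array([709.3,  33.1]), array([ 70.9, 168.7]), 1.9, np.float64(84.6), 1518)
 bed (array([585.6,  29.4]), array([348.7, 196.9]), 0.0, np.float64(15.3), 4971)
  rail (array([550.8,  87.1]), array([ 89.5, 189.3]), 66.6, np.float64(30.4), 328) [1.     0.0071 0.5563 0.0835]
  rail (array([549.3, -26.6]), array([197.1,  90.3]), 23.1, np.float64(30.4), 424) [ 0.999   0.0453  0.5553 -0.0272]
top
 table z [-3.1  1.1  5.2]
 block (array([ 438.2, -301.6]), array([175.9,  89.8]), 18.7, np.float64(23.0), 1647)
 block z>8mm (array([ 402.7, -301.9]), array([295.8, 236.5]), 0.3, np.float64(22.6), 2309)
 gripbar (array([ 384.9, -320.3]), array([15.3, 61.1]), 18.8, np.float64(56.8), 140)
 red (array([554.1,  -8.2]), array([ 14., 117.]), 3.1, np.float64(43.8), 213)
  line [ 0.061  -0.9981  0.5542 -0.0066]
 pot rim (array([438.1, 319.8]), array([65.9, 64.5]), 89.4, np.float64(104.3), 147) ((438.2498779296875, 320.2801208496094), 33.69428253173828)
 bridge top (array([703.8,  32. ]), array([ 70.9, 168.1]), 1.3, np.float64(85.6), 1202)
 bed (array([532.2,   0.8]), array([251.4, 456.9]), 88.6, np.float64(16.6), 5163)
  rail (array([554.3,  60.9]), array([ 60.3, 208.9]), 89.6, np.float64(31.4), 268) [0.9998 0.0207 0.5516 0.0826]
  rail (array([555.6, -34.1]), array([205.2,  62.5]), 14.1, np.float64(31.1), 302) [ 0.999   0.0442  0.5511 -0.0278]
```

View pics/crop0.png

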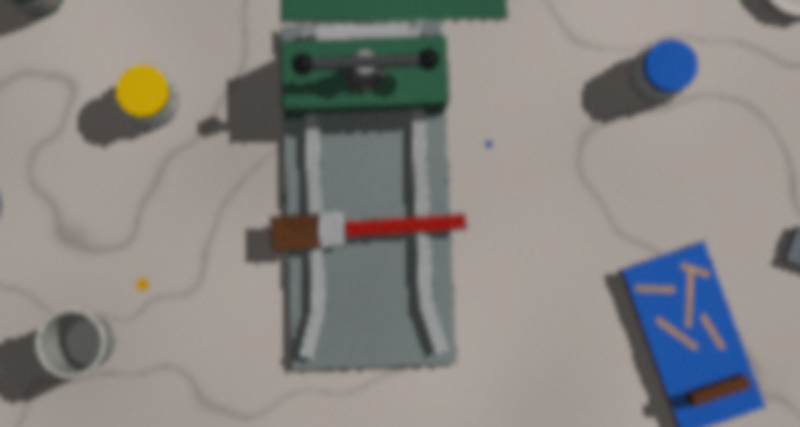

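The crop confirms the layout: brush handle at right (465,220), bristles at (293,232), block with its grip bar nearest the robot. The two cameras disagree by about 5 mm in x, so I use their mean. First I hover over the brush.

```bash
R='[{"x":0.052,"y":-0.09,"z":0,"wz":-0.047},{"x":0.104,"y":-0.179,"wz":-0.095},{"x":0.156,"y":-0.268,"wz":-0.142},{"x":0.208,"y":-0.358,"wz":-0.19},{"x":0.26,"y":-0.4475,"wz":-0.237}]'
python3 -m handwheel '[{"x":0.052,"y":-0.09,"wz":-0.047},{"x":0.104,"y":-0.179,"wz":-0.095},{"x":0.156,"y":-0.268,"wz":-0.142},{"x":0.208,"y":-0.358,"wz":-0.19},{"x":0.26,"y":-0.447,"wz":-0.237}]' 1 40
python3 -m handwheel '[{"x":0.052,"y":-0.09,"wz":-0.047},{"x":0.104,"y":-0.179,"wz":-0.095},{"x":0.156,"y":-0.268,"wz":-0.142},{"x":0.208,"y":-0.358,"wz":-0.19},{"x":0.26,"y":-0.447,"wz":-0.237}]'
python3 -m handwheel '[{"x":0.052,"y":-0.09,"wz":-0.047},{"x":0.104,"y":-0.179,"wz":-0.095},{"x":0.156,"y":-0.268,"wz":-0.142},{"x":0.208,"y":-0.358,"wz":-0.19},{"x":0.26,"y":-0.447,"wz":-0.237}]'
cat > st.py <<'E'
from h import *
from scipy.spatial.transform import Rotation as Ro
s=telemetry.observe(); M=Ro.from_quat(s['ee_rot']).as_matrix()
print('t',round(s['clock'],2),'q',np.round(s['joint_positions'],3),'p',np.round(s['position']*1000,1),'F',np.round(s['ft_force'],1),'w',round(s['grip_width']*85,1),'ff',round(s['finger_force'],1))
print('ty',np.round(M[:,1],3),'yaw',round(np.degrees(np.arctan2(M[1,1],M[0,1])),1),'tz',np.round(M[:,2],3))
E
python3 st.py
```

```text
t 0.1 q [-1.241  0.412 -0.013  1.597  0.006  1.134 -0.082] p [242.  575.8 241.5] F [ 0.3 -0.9 -0.3] w 85.3 ff 0.0
ty [ 0.387  0.922 -0.001] yaw 67.2 tz [-0.    -0.001 -1.   ]validation failed for argument at $[0]...
validation failed for argument at $[0]...
validation failed for argument at $[0]...
```

```bash
python3 -m handwheel '[{"x":0.052,"y":-0.09,"z":0,"wx":0,"wy":0,"wz":-0.047},{"x":0.104,"y":-0.179,"z":0,"wx":0,"wy":0,"wz":-0.095},{"x":0.156,"y":-0.268,"z":0,"wx":0,"wy":0,"wz":-0.142},{"x":0.208,"y":-0.358,"z":0,"wx":0,"wy":0,"wz":-0.19},{"x":0.26,"y":-0.447,"z":0,"wx":0,"wy":0,"wz":-0.237}]' 1 40
python3 -m handwheel '[{"x":0.052,"y":-0.09,"z":0,"wx":0,"wy":0,"wz":-0.047},{"x":0.104,"y":-0.179,"z":0,"wx":0,"wy":0,"wz":-0.095},{"x":0.156,"y":-0.268,"z":0,"wx":0,"wy":0,"wz":-0.142},{"x":0.208,"y":-0.358,"z":0,"wx":0,"wy":0,"wz":-0.19},{"x":0.26,"y":-0.447,"z":0,"wx":0,"wy":0,"wz":-0.237}]' 
python3 -m handwheel '[{"x":0.052,"y":-0.09,"z":0,"wx":0,"wy":0,"wz":-0.047},{"x":0.104,"y":-0.179,"z":0,"wx":0,"wy":0,"wz":-0.095},{"x":0.156,"y":-0.268,"z":0,"wx":0,"wy":0,"wz":-0.142},{"x":0.208,"y":-0.358,"z":0,"wx":0,"wy":0,"wz":-0.19},{"x":0.26,"y":-0.447,"z":0,"wx":0,"wy":0,"wz":-0.237}]' 
python3 st.py
```

```text
clock: 0.52
position: [0.3466, 0.3954, 0.242]
ee_rot: [0.377, 0.926, -0.0, -0.0]
ft_force: [1.4, -0.4, 0.1]
grip_width: 1.0
finger_force: 0.0
clock: 0.93
position: [0.4505, 0.2165, 0.2423]
ee_rot: [0.542, 0.84, 0.0, -0.0]
ft_force: [0.9, 0.8, 0.6]
grip_width: 0.996
finger_force: 0.0
clock: 1.35
position: [0.5546, 0.0379, 0.2423]
ee_rot: [0.688, 0.725, 0.0, -0.0]
ft_force: [0.6, 1.2, -0.5]
grip_width: 1.003
finger_force: 0.0
t 1.35 q [-0.528  0.307  0.471  1.792 -0.156  1.08   0.051] p [554.6  37.9 242.3] F [ 0.6  1.2 -0.5] w 85.2 ff 0.0
ty [ 0.999  0.053 -0.   ] yaw 3.0 tz [-0.  0. -1.]
```

```bash
python3 -m handwheel '[{"x":0,"y":0,"z":-0.06,"wx":0,"wy":0,"wz":0},{"x":0,"y":0,"z":-0.12,"wx":0,"wy":0,"wz":0},{"x":0,"y":0,"z":-0.18,"wx":0,"wy":0,"wz":0},{"x":0,"y":0,"z":-0.25,"wx":0,"wy":0,"wz":0},{"x":0,"y":0,"z":-0.32,"wx":0,"wy":0,"wz":0}]' >/dev/null
python3 -m handwheel '[{"x":0,"y":0,"z":-0.06,"wx":0,"wy":0,"wz":0},{"x":0,"y":0,"z":-0.12,"wx":0,"wy":0,"wz":0},{"x":0,"y":0,"z":-0.16,"wx":0,"wy":0,"wz":0},{"x":0,"y":0,"z":-0.19,"wx":0,"wy":0,"wz":0},{"x":0,"y":0,"z":-0.205,"wx":0,"wy":0,"wz":0}]' 
python3 -m handwheel '[{"x":0,"y":0,"z":0,"wx":0,"wy":0,"wz":0},{"x":0,"y":0,"z":0,"wx":0,"wy":0,"wz":0},{"x":0,"y":0,"z":0,"wx":0,"wy":0,"wz":0},{"x":0,"y":0,"z":0,"wx":0,"wy":0,"wz":0},{"x":0,"y":0,"z":0,"wx":0,"wy":0,"wz":0}]' 0 50
python3 -m handwheel '[{"x":0,"y":0,"z":0,"wx":0,"wy":0,"wz":0},{"x":0,"y":0,"z":0,"wx":0,"wy":0,"wz":0},{"x":0,"y":0,"z":0,"wx":0,"wy":0,"wz":0},{"x":0,"y":0,"z":0,"wx":0,"wy":0,"wz":0},{"x":0,"y":0,"z":0,"wx":0,"wy":0,"wz":0}]' >/dev/null
python3 st.py
```

```text
clock: 2.18
position: [0.5532, 0.0397, 0.0306]
ee_rot: [0.687, 0.727, -0.001, -0.001]
ft_force: [-0.4, 0.1, -0.4]
grip_width: 1.0
finger_force: 0.0
clock: 2.6
position: [0.5547, 0.04, 0.0332]
ee_rot: [0.687, 0.727, 0.001, 0.0]
ft_force: [0.1, -0.6, 0.3]
grip_width: 0.299
finger_force: 0.0
t 3.02 q [-0.425  0.584  0.355  1.961 -0.323  0.65   0.191] p [554.6  39.9  33.2] F [-0.4 -0.   6.3] w 14.6 ff 49.0
ty [0.998 0.056 0.001] yaw 3.2 tz [ 0.001  0.001 -1.   ]
```

```bash
python3 -m handwheel '[{"x":0,"y":0,"z":0.05,"wx":0,"wy":0,"wz":0},{"x":0,"y":0,"z":0.12,"wx":0,"wy":0,"wz":0},{"x":0,"y":0,"z":0.2,"wx":0,"wy":0,"wz":0},{"x":0,"y":0,"z":0.3,"wx":0,"wy":0,"wz":0},{"x":0,"y":0,"z":0.4,"wx":0,"wy":0,"wz":0}]' >/dev/null
python3 -m handwheel '[{"x":-0.04,"y":0.0,"z":0.06,"wx":0,"wy":0,"wz":0},{"x":-0.08,"y":0,"z":0.12,"wx":0.06,"wy":0,"wz":0},{"x":-0.12,"y":0,"z":0.18,"wx":0.12,"wy":0,"wz":0},{"x":-0.16,"y":0,"z":0.24,"wx":0.18,"wy":0,"wz":0},{"x":-0.2,"y":0,"z":0.3,"wx":0.24,"wy":0,"wz":0}]' >/dev/null
python3 st.py
python3 -m handwheel '[{"x":0,"y":0.03,"z":0,"wx":0.06,"wy":0,"wz":0},{"x":0,"y":0.06,"z":0,"wx":0.12,"wy":0,"wz":0},{"x":0,"y":0.1,"z":0,"wx":0.18,"wy":0,"wz":0},{"x":0,"y":0.14,"z":0,"wx":0.24,"wy":0,"wz":0},{"x":0,"y":0.18,"z":0,"wx":0.3,"wy":0,"wz":0}]' >/dev/null
python3 st.py
```

```text
t 3.85 q [-0.347  0.114  0.474  1.893 -0.459  1.232  0.357] p [473.4  39.9 314.5] F [-0.3 -0.5 -0.7] w 14.9 ff 49.2
ty [0.998 0.053 0.024] yaw 3.0 tz [ 0.002  0.373 -0.928]
t 4.27 q [-0.189  0.247  0.461  1.983 -0.945  1.382  0.741] p [474.5 111.8 313.2] F [ 0.1  0.4 -1.2] w 15.0 ff 49.3
ty [0.998 0.035 0.045] yaw 2.0 tz [ 0.003  0.753 -0.658]
```

```bash
python3 -m handwheel '[{"x":0,"y":0.02,"z":0.01,"wx":-0.06,"wy":0,"wz":0},{"x":0,"y":0.04,"z":0.02,"wx":-0.12,"wy":0,"wz":0},{"x":0,"y":0.06,"z":0.03,"wx":-0.18,"wy":0,"wz":0},{"x":0,"y":0.08,"z":0.04,"wx":-0.24,"wy":0,"wz":0},{"x":0,"y":0.1,"z":0.05,"wx":-0.3,"wy":0,"wz":0}]' >/dev/null
python3 -m handwheel '[{"x":-0.003,"y":0.02,"z":0,"wx":0,"wy":0,"wz":0.066},{"x":-0.006,"y":0.04,"z":0,"wx":0,"wy":0,"wz":0.133},{"x":-0.009,"y":0.06,"z":0,"wx":0,"wy":0,"wz":0.2},{"x":-0.012,"y":0.08,"z":0,"wx":0,"wy":0,"wz":0.266},{"x":-0.015,"y":0.1,"z":0,"wx":0,"wy":0,"wz":0.333}]' >/dev/null
python3 -m handwheel '[{"x":-0.003,"y":0.02,"z":0,"wx":0,"wy":0,"wz":0.066},{"x":-0.006,"y":0.04,"z":0,"wx":0,"wy":0,"wz":0.133},{"x":-0.009,"y":0.06,"z":0,"wx":0,"wy":0,"wz":0.2},{"x":-0.012,"y":0.08,"z":0,"wx":0,"wy":0,"wz":0.266},{"x":-0.015,"y":0.1,"z":0,"wx":0,"wy":0,"wz":0.333}]' >/dev/null
python3 st.py
python3 -m handwheel '[{"x":-0.003,"y":0.02,"z":0,"wx":0,"wy":0,"wz":0.066},{"x":-0.006,"y":0.04,"z":0,"wx":0,"wy":0,"wz":0.133},{"x":-0.009,"y":0.06,"z":0,"wx":0,"wy":0,"wz":0.2},{"x":-0.012,"y":0.08,"z":0,"wx":0,"wy":0,"wz":0.266},{"x":-0.015,"y":0.1,"z":0,"wx":0,"wy":0,"wz":0.333}]' >/dev/null
python3 -m handwheel '[{"x":-0.003,"y":0.02,"z":0,"wx":0,"wy":0,"wz":0.066},{"x":-0.006,"y":0.04,"z":0,"wx":0,"wy":0,"wz":0.133},{"x":-0.009,"y":0.06,"z":0,"wx":0,"wy":0,"wz":0.2},{"x":-0.012,"y":0.08,"z":0,"wx":0,"wy":0,"wz":0.266},{"x":-0.015,"y":0.1,"z":0,"wx":0,"wy":0,"wz":0.333}]' >/dev/null
python3 st.py
```

```text
t 5.52 q [-0.541  0.312  0.223  1.593 -0.346  1.509  0.856] p [462.1 231.8 332.3] F [-0.3  0.4 -0.7] w 15.0 ff 49.2
ty [0.451 0.892 0.021] yaw 63.2 tz [-0.319  0.183 -0.93 ]
t 6.35 q [-0.672  0.452  0.013  1.378 -0.055  1.685  1.498] p [450.2 312.  332.2] F [-0.2 -0.1 -1.2] w 14.5 ff 49.2
ty [-0.547  0.837  0.02 ] yaw 123.1 tz [-0.318 -0.185 -0.93 ]
```

```bash
python3 -m handwheel '[{"x":-0.003,"y":0.02,"z":0,"wx":0,"wy":0,"wz":0.066},{"x":-0.006,"y":0.04,"z":0,"wx":0,"wy":0,"wz":0.133},{"x":-0.009,"y":0.06,"z":0,"wx":0,"wy":0,"wz":0.2},{"x":-0.012,"y":0.08,"z":0,"wx":0,"wy":0,"wz":0.266},{"x":-0.015,"y":0.1,"z":0,"wx":0,"wy":0,"wz":0.333}]' >/dev/null
python3 -m handwheel '[{"x":-0.003,"y":0.0,"z":0,"wx":0,"wy":0,"wz":0.066},{"x":-0.006,"y":0.0,"z":0,"wx":0,"wy":0,"wz":0.133},{"x":-0.009,"y":0.0,"z":0,"wx":0,"wy":0,"wz":0.2},{"x":-0.012,"y":0.0,"z":0,"wx":0,"wy":0,"wz":0.266},{"x":-0.015,"y":0.0,"z":0,"wx":0,"wy":0,"wz":0.333}]' >/dev/null
python3 st.py
python3 -m handwheel '[{"x":0,"y":0,"z":0,"wx":-0.054,"wy":0,"wz":0},{"x":0,"y":0,"z":0,"wx":-0.108,"wy":0,"wz":0},{"x":0,"y":0,"z":0,"wx":-0.162,"wy":0,"wz":0},{"x":0,"y":0,"z":0,"wx":-0.216,"wy":0,"wz":0},{"x":0,"y":0,"z":0,"wx":-0.27,"wy":0,"wz":0}]' >/dev/null
python3 st.py
python3 -m handwheel '[{"x":0,"y":0,"z":0,"wx":-0.054,"wy":0,"wz":0},{"x":0,"y":0,"z":0,"wx":-0.108,"wy":0,"wz":0},{"x":0,"y":0,"z":0,"wx":-0.162,"wy":0,"wz":0},{"x":0,"y":0,"z":0,"wx":-0.216,"wy":0,"wz":0},{"x":0,"y":0,"z":0,"wx":-0.27,"wy":0,"wz":0}]' >/dev/null
python3 st.py
python3 - <<'E'
from h import *
for n in('scene','top'): 
    s=snap(n); cv2.imwrite(f'pics/{n}1.png',s['color'][...,::-1])
a=cv2.imread('pics/scene1.png')[0:240,120:500]; b=cv2.imread('pics/top1.png')[120:360,40:420]
cv2.imwrite('pics/both1.png',np.hstack([a,b]))
E
```

```text
t 7.18 q [-0.771  0.416 -0.191  1.437  0.291  1.61   2.207] p [437.9 351.9 332.2] F [-0.1  0.  -1.7] w 15.1 ff 49.2
ty [-0.998 -0.055  0.021] yaw -176.9 tz [ 0.001 -0.369 -0.93 ]
t 7.6 q [-1.113  0.612  0.202  1.309  0.333  1.851  2.279] p [438.8 352.6 327.5] F [ 0.3 -0.4 -4.1] w 14.9 ff 49.4
ty [-0.998 -0.04   0.045] yaw -177.7 tz [-0.005 -0.691 -0.722]
t 8.02 q [-1.52   0.989  1.088  1.304  0.04   1.851  2.771] p [444.  334.6 312.6] F [ 1.7 -2.1 -2.6] w 15.0 ff 49.4
ty [-0.996 -0.006  0.084] yaw -179.6 tz [-0.038 -0.857 -0.515]
```

View pics/both1.png

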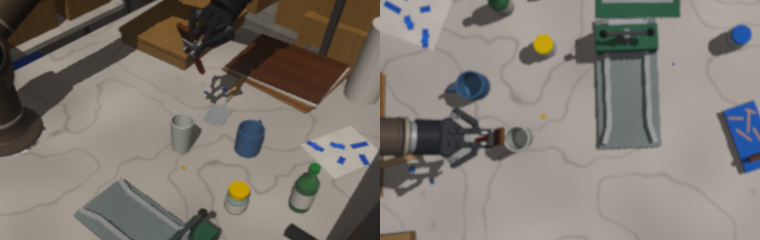

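The picture shows the brush held by the ferrule end, butt hanging towards the pot, hand coming from the left; the wrist has hit its limits at 59° of tilt. I'll fit simple kinematics to the readings so as to choose a better approach direction.

```bash
cat > kin.py <<'E'
import numpy as np
from scipy.spatial.transform import Rotation as Ro
from scipy.optimize import least_squares
Q=np.array([[-1.2412,.41185,-.0127,1.5969,.0056,1.1343,-.0822],[-.528,.307,.471,1.792,-.156,1.08,.051],[-.425,.584,.355,1.961,-.323,.65,.191],[-.347,.114,.474,1.893,-.459,1.232,.357],[-.189,.247,.461,1.983,-.945,1.382,.741],[-.541,.312,.223,1.593,-.346,1.509,.856],[-.672,.452,.013,1.378,-.055,1.685,1.498],[-.771,.416,-.191,1.437,.291,1.61,2.207],[-1.113,.612,.202,1.309,.333,1.851,2.279],[-1.52,.989,1.088,1.304,.04,1.851,2.771]])
P=np.array([[242,575.8,241.5],[554.6,37.9,242.3],[554.6,39.9,33.2],[473.4,39.9,314.5],[474.5,111.8,313.2],[462.1,231.8,332.3],[450.2,312,332.2],[437.9,351.9,332.2],[438.8,352.6,327.5],[444,334.6,312.6]])/1000
Z=np.array([[0,-.001,-1],[0,0,-1],[.001,.001,-1],[.002,.373,-.928],[.003,.753,-.658],[-.319,.183,-.93],[-.318,-.185,-.93],[.001,-.369,-.93],[-.005,-.691,-.722],[-.038,-.857,-.515]])
Y=np.array([[.387,.922,-.001],[.999,.053,0],[.998,.056,.001],[.998,.053,.024],[.998,.035,.045],[.451,.892,.021],[-.547,.837,.02],[-.998,-.055,.021],[-.998,-.04,.045],[-.996,-.006,.084]])
def fk(p,q,s):
    h,o1,L1,e,L2,e2,o6,Lt,b,c7,q10=p
    rz=lambda a:Ro.from_rotvec([0,0,a]); ry=lambda a:Ro.from_rotvec([0,a,0])
    R=rz(s[0]*q[0]+q10); x=np.array([0,0,h])+R.apply([o1,b,0])
    R=R*ry(q[1])*rz(s[1]*q[2]); x=x+R.apply([e,0,L1])
    R=R*ry(q[3])*rz(s[2]*q[4]); x=x+R.apply([e2,0,L2])
    R=R*ry(q[5]); x=x+R.apply([o6,0,Lt]); R=R*rz(s[3]*q[6]+c7)
    return x,R.as_matrix()
def res(p,s):
    r=[]
    for q,x,z,y in zip(Q,P,Z,Y):
        a,M=fk(p,q,s); r+=[*(a-x),*(.2*(M[:,2]-z)),*(.2*(M[:,1]-y))]
    return np.array(r)
if __name__=='__main__':
    import itertools,json
    best=None
    for s in itertools.product((-1,1),repeat=4):
      for c7 in (0,1.57,3.14,-1.57):
        f=least_squares(res,[.34,0,.4,0,.38,0,0,.3,0,c7,0],args=(s,),max_nfev=60)
        if best is None or f.cost<best[0]: best=(f.cost,s,f.x)
    print(best, np.abs(res(best[2],best[1])).max()); json.dump([list(best[1]),best[2].tolist()],open('kin.json','w'))
E
python3 kin.py
```

```text
(np.float64(0.00016989609548832152), (-1, -1, -1, -1), array([ 2.91253483e-01,  2.78882472e-03,  5.26072036e-01, -9.25546609e-03,
        4.55943233e-01,  4.33053685e-04, -2.35252493e-03,  3.38508696e-01,
       -4.29950646e-02,  1.56339353e+00, -8.46533221e-03])) 0.008825343569804078
```

```bash
cat > ik.py <<'E'
from kin import *; import json
s,p=json.load(open('kin.json')); p=np.array(p)
lo=np.array([-2.95,-.29,-1.47,.14,-1.03,.13,-2.86]);hi=np.array([2.95,1.99,1.44,2.54,4.17,1.85,2.86]);mid=(lo+hi)/2
def tgt(az,tilt,gp):
    d=np.array([np.cos(az),np.sin(az),0]); z=np.sin(tilt)*d-np.cos(tilt)*np.array([0,0,1]); x=np.cos(tilt)*d+np.sin(tilt)*np.array([0,0,1])
    return gp+.008*z, np.stack([x,np.cross(z,x),z],1)
def solve(q0,X,M,m=.08):
    def f(q):
        a,R=fk(p,q,s); return np.r_[a-X,.3*(R[:,2]-M[:,2]),.3*(R[:,1]-M[:,1]),1e-4*(q-q0)]
    r=least_squares(f,np.clip(q0,lo+m+.01,hi-m-.01),bounds=(lo+m,hi-m),max_nfev=80)
    return r.x,np.abs(f(r.x)[:9]).max()
E
cat > srch.py <<'E'
from ik import *
rng=np.random.default_rng(0)
now=Q[-1]
for az in range(-180,180,30):
    a=np.radians(az); X,M=tgt(a,np.radians(70),np.array([.441,.32,.13])+.015*np.array([np.cos(a),np.sin(a),0]))
    sols=[]
    for k in range(14):
        q0=now if k==0 else rng.uniform(lo,hi)
        q0=np.array(q0); q0[0]=-rng.uniform(-.3,1.6) if k else q0[0]
        q,e=solve(q0,X,M)
        if e<.003: sols.append((np.abs(q-now).max(),q))
    sols.sort(key=lambda t:t[0])
    print(az,len(sols),[np.round(t[1],2).tolist() for t in sols[:3]])
E
python3 srch.py
```

```text
-180 0 []
-150 0 []
-120 0 []
-90 8 [[-1.5, 1.2, 0.89, 1.44, 0.06, 1.65, 2.49], [-1.37, 1.1, 0.63, 1.43, 0.23, 1.69, 2.31], [-1.32, 1.07, 0.53, 1.42, 0.29, 1.71, 2.24]]
-60 9 [[-1.46, 0.92, 0.41, 1.74, 0.65, 1.38, 2.18], [-1.78, 1.14, 0.95, 1.77, 0.25, 1.17, 2.57], [-1.15, 0.88, -0.03, 1.7, 0.87, 1.59, 1.99]]
-30 8 [[-1.6, 0.8, 0.4, 2.1, 1.1, 1.06, 1.97], [-1.39, 0.76, 0.14, 2.08, 1.2, 1.23, 1.9], [-1.97, 1.03, 0.94, 2.13, 0.72, 0.68, 2.3]]
0 12 [[-1.25, 0.7, -0.03, 2.41, 1.86, 1.23, 1.61], [-1.24, 0.7, -0.04, 2.41, 1.86, 1.23, 1.61], [-1.39, 0.7, 0.14, 2.42, 1.87, 1.13, 1.56]]
30 0 []
60 8 [[0.56, 1.18, -1.12, 2.44, 3.36, 0.71, 2.63], [0.52, 1.11, -1.05, 2.45, 3.45, 0.74, 2.5], [0.5, 1.08, -1.02, 2.45, 3.48, 0.75, 2.45]]
90 8 [[0.68, 1.21, -1.14, 2.13, -0.81, 0.29, 0.8], [0.69, 1.22, -1.15, 2.13, -0.75, 0.28, 0.74], [0.7, 1.25, -1.18, 2.13, -0.61, 0.26, 0.62]]
120 10 [[0.05, 0.87, -0.33, 1.82, -0.95, 1.23, 0.99], [0.05, 0.87, -0.33, 1.82, -0.95, 1.23, 0.99], [0.05, 0.87, -0.33, 1.82, -0.95, 1.23, 0.99]]
150 10 [[-0.4, 0.96, 0.14, 1.51, -0.84, 1.76, 1.14], [-0.21, 0.97, -0.17, 1.49, -0.68, 1.64, 1.0], [-0.08, 1.01, -0.37, 1.47, -0.57, 1.58, 0.89]]
```

```bash
python3 -m handwheel '[{"x":0,"y":0,"z":-0.02,"wx":0,"wy":0,"wz":0.067},{"x":0,"y":0,"z":-0.04,"wx":0,"wy":0,"wz":0.133},{"x":0,"y":0,"z":-0.06,"wx":0,"wy":0,"wz":0.2},{"x":0,"y":0,"z":-0.08,"wx":0,"wy":0,"wz":0.267},{"x":0,"y":0,"z":-0.1,"wx":0,"wy":0,"wz":0.333}]' >/dev/null
python3 st.py
cat > need.py <<'E'
# shift+turn to a target pose: az tilt gx gy gz (deg, mm of grasp point)
from h import *; from ik import tgt; import sys; from scipy.spatial.transform import Rotation as Ro
a=[float(v) for v in sys.argv[1:]]
X,M=tgt(np.radians(a[0]),np.radians(a[1]),np.array(a[2:5])/1000)
st=telemetry.observe(); R=Ro.from_quat(st['ee_rot'])
w=(Ro.from_matrix(M)*R.inv()).as_rotvec()
print('shift',np.round((X-st['position'])/.4,3),'turn',np.round(w/(np.pi/2),3))
E
python3 need.py -60 70 448 308 260
```

```text
t 8.53 q [-1.768  0.833  0.994  1.654  0.28   1.375  2.801] p [442.9 337.4 270.6] F [ 0.1  0.2 -0.7] w 14.9 ff 49.5
ty [-0.855 -0.512  0.085] yaw -149.1 tz [ 0.4   -0.754 -0.521]
shift [ 0.022 -0.09  -0.033] turn [-0.083 -0.111 -0.005]
```

```bash
python3 -m handwheel '[{"x":0.004,"y":-0.02,"z":-0.007,"wx":-0.017,"wy":-0.022,"wz":0},{"x":0.009,"y":-0.04,"z":-0.014,"wx":-0.033,"wy":-0.044,"wz":0},{"x":0.013,"y":-0.06,"z":-0.02,"wx":-0.05,"wy":-0.067,"wz":0},{"x":0.018,"y":-0.075,"z":-0.027,"wx":-0.067,"wy":-0.09,"wz":0},{"x":0.022,"y":-0.09,"z":-0.033,"wx":-0.083,"wy":-0.111,"wz":-0.005}]' >/dev/null
python3 st.py; python3 need.py -60 70 448 308 130
cat > look.py <<'E'
from h import *; import sys
W={}
for n in('scene','top'):
    s=snap(n); W[n]=world(s); cv2.imwrite(f'pics/{n}2.png',s['color'][...,::-1])
    h=cv2.cvtColor(s['color'],cv2.COLOR_RGB2HSV); w=W[n]
    m=((h[...,0]<8)|(h[...,0]>172))&(h[...,1]>130)&(h[...,2]>40)&(abs(w[...,0]-.45)<.15)&(abs(w[...,1]-.32)<.15)&(w[...,2]>.06)
    p=w[m]*1000; print(n,len(p)); 
    if len(p)>5: i=np.argsort(p[:,2]); print(' low',np.round(p[i[:max(3,len(i)//6)]].mean(0),1),'high',np.round(p[i[-max(3,len(i)//6):]].mean(0),1))
a=cv2.imread('pics/scene2.png')[0:240,180:480]; b=cv2.imread('pics/top2.png')[160:320,80:280]
cv2.imwrite('pics/both2.png',np.hstack([cv2.resize(a,(400,320)),cv2.resize(b,(400,320))]))
E
python3 look.py
```

```text
t 8.95 q [-1.811  0.96   1.041  1.749  0.355  1.302  2.661] p [451.9 300.3 257.1] F [-0.5  1.4 -0.4] w 15.1 ff 49.5
ty [-0.87  -0.494 -0.001] yaw -150.4 tz [ 0.464 -0.817 -0.342]
shift [-0.     0.003 -0.325] turn [-0.001  0.001  0.005]
scene 108
 low [440.5 327.5 169. ] high [455.2 296.8 261.9]
top 8
 low [438.5 323.3 209.3] high [443.6 312.7 242.3]
```

View pics/both2.png

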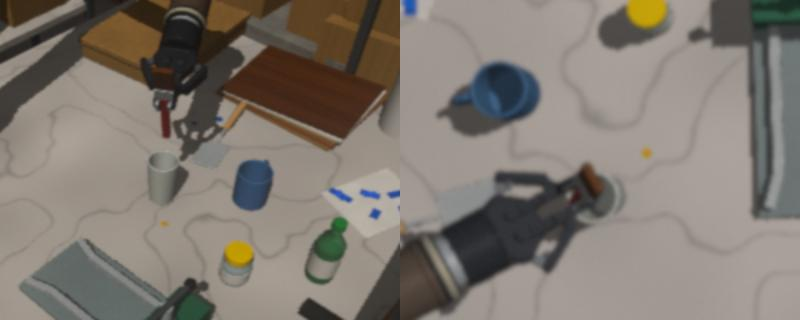

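Scene crop: the brush hangs handle down above the pot, leaning about 20° as planned; the top crop shows the bristles over the pot mouth. I lower it in.

```bash
python3 -m handwheel '[{"x":0.009,"y":-0.013,"z":0,"wx":0,"wy":0,"wz":0},{"x":0.009,"y":-0.013,"z":-0.03,"wx":0,"wy":0,"wz":0},{"x":0.009,"y":-0.013,"z":-0.07,"wx":0,"wy":0,"wz":0},{"x":0.009,"y":-0.013,"z":-0.12,"wx":0,"wy":0,"wz":0},{"x":0.009,"y":-0.013,"z":-0.16,"wx":0,"wy":0,"wz":0}]'
python3 -m handwheel '[{"x":0,"y":0,"z":-0.04,"wx":0,"wy":0,"wz":0},{"x":0,"y":0,"z":-0.08,"wx":0,"wy":0,"wz":0},{"x":0,"y":0,"z":-0.11,"wx":0,"wy":0,"wz":0},{"x":0,"y":0,"z":-0.14,"wx":0,"wy":0,"wz":0},{"x":0,"y":0,"z":-0.155,"wx":0,"wy":0,"wz":0}]' 
python3 st.py; python3 need.py -60 70 451.5 302 132
python3 look.py
```

```text
clock: 9.47
position: [0.4556, 0.2947, 0.1921]
ee_rot: [0.707, -0.412, 0.497, 0.29]
ft_force: [0.5, -0.7, -0.0]
grip_width: 0.18
finger_force: 49.5
clock: 9.88
position: [0.4557, 0.2943, 0.1309]
ee_rot: [0.706, -0.412, 0.498, 0.291]
ft_force: [-0.7, 0.5, -1.4]
grip_width: 0.173
finger_force: 49.5
t 9.88 q [-1.754  1.14   0.935  1.766  0.259  1.173  2.555] p [455.7 294.3 130.9] F [-0.7  0.5 -1.4] w 14.7 ff 49.5
ty [-0.87  -0.492  0.   ] yaw -150.5 tz [ 0.464 -0.82  -0.335]
shift [-0.001  0.003 -0.004] turn [0.004 0.002 0.006]
scene 20
 low [453.8 300.9 104.7] high [460.1 290.8 136.8]
top 9
 low [442.5 319.2  79.4] high [448.  306.4 121.3]
```

View pics/both2.png

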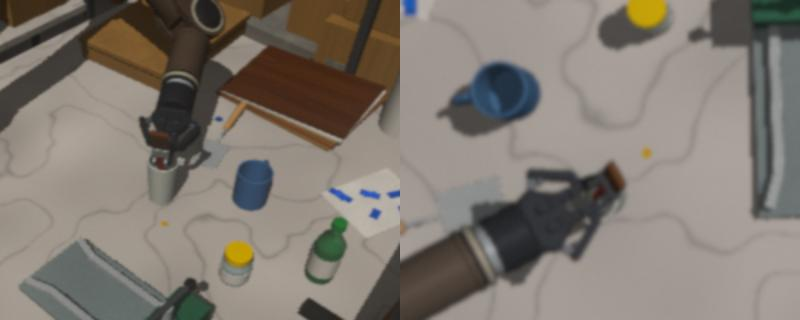

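Brush handle is inside the pot (scene crop (163,165)), ready to release after a little more lowering.

```bash
python3 -m handwheel '[{"x":0,"y":0,"z":-0.008,"wx":0,"wy":0,"wz":0},{"x":0,"y":0,"z":-0.018,"wx":0,"wy":0,"wz":0},{"x":0,"y":0,"z":-0.018,"wx":0,"wy":0,"wz":0},{"x":0,"y":0,"z":-0.018,"wx":0,"wy":0,"wz":0},{"x":0,"y":0,"z":-0.018,"wx":0,"wy":0,"wz":0}]' 
python3 -m handwheel '[{"x":0,"y":0,"z":0,"wx":0,"wy":0,"wz":0},{"x":0,"y":0,"z":0,"wx":0,"wy":0,"wz":0},{"x":0,"y":0,"z":0,"wx":0,"wy":0,"wz":0},{"x":0,"y":0,"z":0,"wx":0,"wy":0,"wz":0},{"x":0,"y":0,"z":0,"wx":0,"wy":0,"wz":0}]' 0.6
python3 -m handwheel '[{"x":-0.01,"y":0.018,"z":0.007,"wx":0,"wy":0,"wz":0},{"x":-0.03,"y":0.054,"z":0.022,"wx":0,"wy":0,"wz":0},{"x":-0.06,"y":0.108,"z":0.044,"wx":0,"wy":0,"wz":0},{"x":-0.1,"y":0.18,"z":0.072,"wx":0,"wy":0,"wz":0},{"x":-0.14,"y":0.25,"z":0.1,"wx":0,"wy":0,"wz":0}]'
python3 st.py; python3 look.py
```

```text
clock: 10.4
position: [0.456, 0.2945, 0.1258]
ee_rot: [0.706, -0.412, 0.498, 0.29]
ft_force: [0.2, -0.8, -1.1]
grip_width: 0.177
finger_force: 49.5
clock: 10.82
position: [0.4559, 0.2944, 0.1255]
ee_rot: [0.706, -0.412, 0.498, 0.29]
ft_force: [0.2, 0.2, 0.0]
grip_width: 0.597
finger_force: 0.3
clock: 11.23
position: [0.3989, 0.3955, 0.1663]
ee_rot: [0.706, -0.412, 0.498, 0.29]
ft_force: [0.9, 1.1, -0.2]
grip_width: 0.601
finger_force: 0.0
t 11.23 q [-1.823  1.129  0.926  1.571  0.219  1.427  2.58 ] p [398.9 395.5 166.3] F [ 0.9  1.1 -0.2] w 51.0 ff 0.0
ty [-0.871 -0.491 -0.001] yaw -150.6 tz [ 0.463 -0.82  -0.335]
scene 131
 low [444.8 328.9  85.3] high [435.8 349.4 137.4]
top 67
 low [440.3 322.9  66.2] high [430.9 338.6 116.4]
```

View pics/both2.png

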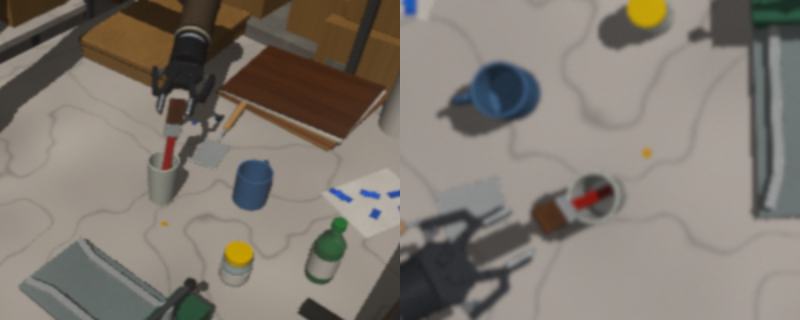

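The brush now stands in the upright pot, handle down and bristles up, leaning towards (548,215) in the top crop. I back away, straighten the tool and swing over to the block.

```bash
python3 -m handwheel '[{"x":-0.025,"y":0.044,"z":0.01,"wx":0,"wy":0,"wz":0},{"x":-0.05,"y":0.087,"z":0.03,"wx":0,"wy":0,"wz":0},{"x":-0.075,"y":0.13,"z":0.08,"wx":0,"wy":0,"wz":0},{"x":-0.075,"y":0.13,"z":0.16,"wx":0,"wy":0,"wz":0},{"x":-0.075,"y":0.13,"z":0.24,"wx":0,"wy":0,"wz":0}]' >/dev/null
python3 -m handwheel '[{"x":0,"y":0,"z":0.04,"wx":0.058,"wy":0.033,"wz":0},{"x":0,"y":0,"z":0.08,"wx":0.116,"wy":0.065,"wz":0},{"x":0,"y":0,"z":0.12,"wx":0.174,"wy":0.098,"wz":0},{"x":0,"y":0,"z":0.15,"wx":0.232,"wy":0.13,"wz":0},{"x":0,"y":0,"z":0.17,"wx":0.29,"wy":0.163,"wz":0}]' >/dev/null
python3 -m handwheel '[{"x":0,"y":0,"z":0,"wx":0.058,"wy":0.033,"wz":0},{"x":0,"y":0,"z":0,"wx":0.116,"wy":0.065,"wz":0},{"x":0,"y":0,"z":0,"wx":0.174,"wy":0.098,"wz":0},{"x":0,"y":0,"z":0,"wx":0.232,"wy":0.13,"wz":0},{"x":0,"y":0,"z":0,"wx":0.29,"wy":0.163,"wz":0}]' >/dev/null
python3 st.py
```

```text
t 12.58 q [-1.642  0.388  0.822  1.577 -0.114  1.352  2.831] p [369.8 446.5 330.4] F [ 0.3  0.1 -0.2] w 50.8 ff 0.0
ty [-0.871 -0.49  -0.004] yaw -150.6 tz [ 0.091 -0.153 -0.984]
```

```bash
python3 -m handwheel '[{"x":0.018,"y":-0.064,"z":0,"wx":0,"wy":0,"wz":-0.071},{"x":0.036,"y":-0.128,"z":0,"wx":0,"wy":0,"wz":-0.142},{"x":0.054,"y":-0.192,"z":0,"wx":0,"wy":0,"wz":-0.212},{"x":0.072,"y":-0.256,"z":0,"wx":0,"wy":0,"wz":-0.283},{"x":0.09,"y":-0.32,"z":0,"wx":0,"wy":0,"wz":-0.354}]' >/dev/null
python3 -m handwheel '[{"x":0.018,"y":-0.064,"z":0,"wx":0,"wy":0,"wz":-0.071},{"x":0.036,"y":-0.128,"z":0,"wx":0,"wy":0,"wz":-0.142},{"x":0.054,"y":-0.192,"z":0,"wx":0,"wy":0,"wz":-0.212},{"x":0.072,"y":-0.256,"z":0,"wx":0,"wy":0,"wz":-0.283},{"x":0.09,"y":-0.32,"z":0,"wx":0,"wy":0,"wz":-0.354}]' >/dev/null
python3 -m handwheel '[{"x":0.018,"y":-0.064,"z":0,"wx":0,"wy":0,"wz":-0.071},{"x":0.036,"y":-0.128,"z":0,"wx":0,"wy":0,"wz":-0.142},{"x":0.054,"y":-0.192,"z":0,"wx":0,"wy":0,"wz":-0.212},{"x":0.072,"y":-0.256,"z":0,"wx":0,"wy":0,"wz":-0.283},{"x":0.09,"y":-0.32,"z":0,"wx":0,"wy":0,"wz":-0.354}]' >/dev/null
python3 st.py
python3 -m handwheel '[{"x":-0.016,"y":-0.064,"z":0,"wx":0,"wy":0,"wz":-0.071},{"x":-0.032,"y":-0.128,"z":0,"wx":0,"wy":0,"wz":-0.142},{"x":-0.048,"y":-0.192,"z":0,"wx":0,"wy":0,"wz":-0.212},{"x":-0.064,"y":-0.256,"z":0,"wx":0,"wy":0,"wz":-0.283},{"x":-0.08,"y":-0.32,"z":0,"wx":0,"wy":0,"wz":-0.354}]' >/dev/null
python3 -m handwheel '[{"x":-0.016,"y":-0.064,"z":0,"wx":0,"wy":0,"wz":-0.071},{"x":-0.032,"y":-0.128,"z":0,"wx":0,"wy":0,"wz":-0.142},{"x":-0.048,"y":-0.192,"z":0,"wx":0,"wy":0,"wz":-0.212},{"x":-0.064,"y":-0.256,"z":0,"wx":0,"wy":0,"wz":-0.283},{"x":-0.08,"y":-0.32,"z":0,"wx":0,"wy":0,"wz":-0.354}]' >/dev/null
python3 st.py
cat > need2.py <<'E'
# tool down: yaw of ty (deg), TCP x y z (mm)
from h import *; import sys; from scipy.spatial.transform import Rotation as Ro
a=[float(v) for v in sys.argv[1:]]; c=np.radians(a[0])
y=np.array([np.cos(c),np.sin(c),0]); z=np.array([0,0,-1.]); M=np.stack([np.cross(y,z),y,z],1)
st=telemetry.observe(); w=(Ro.from_matrix(M)*Ro.from_quat(st['ee_rot']).inv()).as_rotvec()
print('shift',np.round((np.array(a[1:4])/1000-st['position'])/.4,3),'turn',np.round(w/(np.pi/2),3))
E
python3 need2.py 18.5 388 -320 180
```

```text
t 13.83 q [-1.185  0.404  1.281  1.735 -0.297  1.458  2.143] p [477.8  61.1 329.7] F [ 0.8  0.2 -0.9] w 51.0 ff 0.0
ty [-0.399  0.917 -0.002] yaw 113.5 tz [-0.166 -0.075 -0.983]
t 14.67 q [-0.661  0.398  1.4    1.79  -0.38   1.485  1.703] p [ 413.1 -194.7  329.7] F [0.8 0.  0.5] w 51.1 ff 0.0
ty [ 0.646  0.763 -0.002] yaw 49.8 tz [-0.141  0.116 -0.983]
shift [-0.063 -0.313 -0.374] turn [-0.097 -0.068 -0.346]
```

```bash
python3 -m handwheel '[{"x":-0.013,"y":-0.063,"z":-0.03,"wx":-0.02,"wy":-0.014,"wz":-0.069},{"x":-0.025,"y":-0.126,"z":-0.06,"wx":-0.039,"wy":-0.027,"wz":-0.138},{"x":-0.038,"y":-0.189,"z":-0.09,"wx":-0.058,"wy":-0.041,"wz":-0.208},{"x":-0.05,"y":-0.25,"z":-0.12,"wx":-0.078,"wy":-0.054,"wz":-0.277},{"x":-0.063,"y":-0.313,"z":-0.15,"wx":-0.097,"wy":-0.068,"wz":-0.346}]' >/dev/null
python3 st.py
python3 -m handwheel '[{"x":0,"y":0,"z":-0.05,"wx":0,"wy":0,"wz":0},{"x":0,"y":0,"z":-0.1,"wx":0,"wy":0,"wz":0},{"x":0,"y":0,"z":-0.15,"wx":0,"wy":0,"wz":0},{"x":0,"y":0,"z":-0.2,"wx":0,"wy":0,"wz":0},{"x":0,"y":0,"z":-0.224,"wx":0,"wy":0,"wz":0}]' >/dev/null
python3 st.py; python3 need2.py 18.5 388 -320 38
python3 - <<'E'
import pickle
from h import *
for n in('scene','top'): pickle.dump(snap(n),open(n+'.pkl','wb'))
E
python3 m.py | grep -E 'scene|top|block|bar|pot'
```

```text
t 15.08 q [-0.44   0.451  1.406  1.903 -0.48   1.199  1.456] p [ 387.9 -319.9  269.3] F [ 0.3 -0.4 -0.5] w 51.2 ff 0.0
ty [0.948 0.317 0.   ] yaw 18.5 tz [ 0.001 -0.001 -1.   ]
t 15.5 q [-0.315  0.541  1.247  2.013 -0.603  1.032  1.552] p [ 387.8 -317.9  178.1] F [-0.1  0.8 -0.3] w 50.5 ff 0.0
ty [ 0.947  0.322 -0.002] yaw 18.8 tz [-0.002  0.001 -1.   ]
shift [ 0.    -0.005 -0.35 ] turn [-0.001 -0.002 -0.003]
scene
 block (array([ 442.3, -301.4]), array([180.4,  90.7]), 18.7, np.float64(21.5), 2026)
 block z>8mm (array([ 458.4, -349.1]), array([183.3, 191.3]), 18.7, np.float64(21.4), 2843)
 gripbar (array([ 390.6, -319.1]), array([16.4, 60.9]), 18.2, np.float64(53.9), 239)
  return _methods._mean(a, axis=axis, dtype=dtype,
  ret = ret.dtype.type(ret / rcount)
Traceback (most recent call last):
  File "m.py", line 22, in <module>
    v=cv2.fitLine(red[:,:2].astype(np.float32),cv2.DIST_L2,0,.01,.01).ravel(); print('  line',np.round(v,4))
      ~~~~~~~~~~~^^^^^^^^^^^^^^^^^^^^^^^^^^^^^^^^^^^^^^^^^^^^^^^^^^^^
cv2.error: OpenCV(4.12.0) /io/opencv/modules/imgproc/src/linefit.cpp:50: error: (-215:Assertion failed) count > 0 in function 'fitLine2D_wods'
```

```bash
python3 -m handwheel '[{"x":0,"y":-0.005,"z":-0.06,"wx":0,"wy":0,"wz":0},{"x":0,"y":-0.005,"z":-0.13,"wx":0,"wy":0,"wz":0},{"x":0,"y":-0.005,"z":-0.2,"wx":0,"wy":0,"wz":0},{"x":0,"y":-0.005,"z":-0.26,"wx":0,"wy":0,"wz":0},{"x":0,"y":-0.005,"z":-0.3,"wx":0,"wy":0,"wz":0}]' >/dev/null
python3 -m handwheel '[{"x":0,"y":0,"z":-0.02,"wx":0,"wy":0,"wz":0},{"x":0,"y":0,"z":-0.04,"wx":0,"wy":0,"wz":0},{"x":0,"y":0,"z":-0.05,"wx":0,"wy":0,"wz":0},{"x":0,"y":0,"z":-0.05,"wx":0,"wy":0,"wz":0},{"x":0,"y":0,"z":-0.05,"wx":0,"wy":0,"wz":0}]' 
python3 -m handwheel '[{"x":0,"y":0,"z":0,"wx":0,"wy":0,"wz":0},{"x":0,"y":0,"z":0,"wx":0,"wy":0,"wz":0},{"x":0,"y":0,"z":0,"wx":0,"wy":0,"wz":0},{"x":0,"y":0,"z":0,"wx":0,"wy":0,"wz":0},{"x":0,"y":0,"z":0,"wx":0,"wy":0,"wz":0}]' 0 90
python3 -m handwheel '[{"x":0,"y":0,"z":0,"wx":0,"wy":0,"wz":0},{"x":0,"y":0,"z":0,"wx":0,"wy":0,"wz":0},{"x":0,"y":0,"z":0,"wx":0,"wy":0,"wz":0},{"x":0,"y":0,"z":0,"wx":0,"wy":0,"wz":0},{"x":0,"y":0,"z":0,"wx":0,"wy":0,"wz":0}]' >/dev/null
python3 st.py
cat > press.py <<'E'
from h import *; import pickle
for n in('scene','top'):
    W=world(pickle.load(open(n+'.pkl','rb')))
    p=W[(abs(W[...,1]-.03)<.12)&(W[...,0]>.4)&(W[...,0]<.8)]
    b=p[(p[:,2]>.078)&(p[:,2]<.092)]; print(n,'bridge',[np.round(v,1) for v in cv2.minAreaRect((b[:,:2]*1000).astype(np.float32))])
    q=p[(p[:,2]>.027)&(p[:,2]<.036)&(p[:,0]<.665)&(p[:,0]>.49)]
    for sg in(1,-1):
        r=q[(sg*(q[:,1]-.03)>.035)&(sg*(q[:,1]-.03)<.075)]
        for lo in(.49,.53,.57,.61):
            k=r[(r[:,0]>=lo)&(r[:,0]<lo+.04)]; print('  rail',sg,round(k[:,0].mean()*1000),np.round(np.percentile(k[:,1]*1000,[3,50,97]),1),len(k))
E
python3 press.py
```

```text
clock: 16.43
position: [0.3892, -0.3212, 0.0406]
ee_rot: [0.582, 0.813, -0.0, 0.001]
ft_force: [0.2, -0.7, -0.3]
grip_width: 0.601
finger_force: 0.0
clock: 16.85
position: [0.3888, -0.321, 0.0406]
ee_rot: [0.582, 0.813, -0.0, 0.0]
ft_force: [-1.3, 1.7, 7.9]
grip_width: 0.146
finger_force: 88.2
t 17.27 q [-0.107  0.71   0.969  2.107 -0.859  0.788  1.74 ] p [ 388.8 -321.    40.6] F [-1.7  1.5  7.6] w 12.8 ff 88.3
ty [ 0.947  0.322 -0.   ] yaw 18.8 tz [ 0.    -0.001 -1.   ]
scene bridge [array([709.2,  33.1]), array([ 70.4, 168.7]), np.float64(1.9)]
  rail 1 510 [75.1 81.4 89.1] 71
  rail 1 550 [76.7 82.9 90.6] 71
  rail 1 591 [78.  84.3 92.1] 81
  rail 1 630 [78.9 85.3 92.7] 84
  rail -1 510 [-34.4 -28.1 -20.7] 79
  rail -1 550 [-33.4 -26.4 -19. ] 85
  rail -1 590 [-32.6 -25.5 -18.4] 91
  rail -1 630 [-31.  -25.1 -17.4] 96
top bridge [array([703.9,  32.1]), array([ 70.4, 168.1]), np.float64(1.8)]
  rail 1 509 [74.9 80.4 88.5] 66
  rail 1 551 [77.2 82.8 88.3] 63
  rail 1 590 [77.  85.1 90.6] 65
  rail 1 630 [79.3 84.8 90.5] 60
  rail -1 511 [-34.5 -28.7 -20.9] 62
  rail -1 550 [-34.6 -26.7 -21. ] 62
  rail -1 591 [-32.8 -27.  -18.9] 63
  rail -1 629 [-30.7 -25.1 -19.3] 66
```

```bash
python3 -m handwheel '[{"x":0,"y":0,"z":0.03,"wx":0,"wy":0,"wz":0},{"x":0,"y":0,"z":0.09,"wx":0,"wy":0,"wz":0},{"x":0,"y":0,"z":0.17,"wx":0,"wy":0,"wz":0},{"x":0,"y":0,"z":0.25,"wx":0,"wy":0,"wz":0},{"x":0,"y":0,"z":0.325,"wx":0,"wy":0,"wz":0}]' 
python3 -m handwheel '[{"x":0.02,"y":0.06,"z":0,"wx":0,"wy":0,"wz":-0.015},{"x":0.05,"y":0.14,"z":0,"wx":0,"wy":0,"wz":-0.035},{"x":0.08,"y":0.23,"z":0,"wx":0,"wy":0,"wz":-0.055},{"x":0.11,"y":0.32,"z":0,"wx":0,"wy":0,"wz":-0.075},{"x":0.145,"y":0.42,"z":0,"wx":0,"wy":0,"wz":-0.095}]' >/dev/null
python3 -m handwheel '[{"x":0.035,"y":0.1,"z":0,"wx":0,"wy":0,"wz":-0.02},{"x":0.07,"y":0.2,"z":0,"wx":0,"wy":0,"wz":-0.04},{"x":0.105,"y":0.3,"z":0,"wx":0,"wy":0,"wz":-0.06},{"x":0.13,"y":0.38,"z":0,"wx":0,"wy":0,"wz":-0.08},{"x":0.15,"y":0.448,"z":0,"wx":0,"wy":0,"wz":-0.094}]' >/dev/null
python3 st.py; python3 need2.py 1.8 507 26 90
cat > blk.py <<'E'
from h import *; import sys
zb=float(sys.argv[1])/1000  # expected top-face z
for n in('scene','top'):
    s=snap(n); W=world(s); h=cv2.cvtColor(s['color'],cv2.COLOR_RGB2HSV)
    b=(h[...,0]>=105)&(h[...,0]<=130)&(h[...,1]>120)&(h[...,2]>40)&(abs(W[...,1]-.03)<.1)&(W[...,0]>.35)&(W[...,0]<.75)&(abs(W[...,2]-zb)<.02)
    p=W[b]*1000; print(n,len(p),'z',np.round(np.median(p[:,2]),1),'x',np.round(np.percentile(p[:,0],[1,99]),1))
    a=p[:,0]
    xs=[]
    for lo in range(int(a.min()),int(a.max())-15,30):
        k=p[(a>=lo)&(a<lo+30)]; e=np.percentile(k[:,1],[2,98]); xs.append((lo+15,e[0],e[1],np.median(k[:,2])))
    for r in xs: print('  x%d y %.1f..%.1f mid %.1f z %.1f rail-mid %.1f'%(r[0],r[1],r[2],(r[1]+r[2])/2,r[3],28.15+(r[0]-570)*.031))
    cv2.imwrite(f'pics/{n}3.png',s['color'][...,::-1])
a=cv2.imread('pics/scene3.png')[130:330,170:370]; b=cv2.imread('pics/top3.png')[120:300,200:380]
cv2.imwrite('pics/both3.png',np.hstack([cv2.resize(a,(400,400)),cv2.resize(b,(400,400))]))
E

```

```text
clock: 17.68
position: [0.388, -0.3205, 0.1711]
ee_rot: [0.582, 0.813, -0.001, -0.001]
ft_force: [0.4, -0.5, -3.3]
grip_width: 0.145
finger_force: 88.4
t 18.52 q [-1.085  0.691  1.378  2.01  -0.768  1.119  0.672] p [506.7  29.6 169.4] F [-0.1 -0.1 -2.8] w 12.5 ff 88.4
ty [ 0.999  0.033 -0.002] yaw 1.9 tz [-0.002  0.    -1.   ]
shift [ 0.001 -0.009 -0.198] turn [-0.    -0.001 -0.001]
```

```bash
python3 -m handwheel '[{"x":0,"y":-0.009,"z":-0.05,"wx":0,"wy":0,"wz":0},{"x":0,"y":-0.009,"z":-0.1,"wx":0,"wy":0,"wz":0},{"x":0,"y":-0.009,"z":-0.15,"wx":0,"wy":0,"wz":0},{"x":0,"y":-0.009,"z":-0.2,"wx":0,"wy":0,"wz":0},{"x":0,"y":-0.009,"z":-0.224,"wx":0,"wy":0,"wz":0}]' 
python3 -m handwheel '[{"x":0,"y":0,"z":0,"wx":0,"wy":0,"wz":0},{"x":0,"y":0,"z":0,"wx":0,"wy":0,"wz":0},{"x":0,"y":0,"z":0,"wx":0,"wy":0,"wz":0},{"x":0,"y":0,"z":0,"wx":0,"wy":0,"wz":0},{"x":0,"y":0,"z":0,"wx":0,"wy":0,"wz":0}]' 
python3 blk.py 61
```

```text
clock: 18.93
position: [0.5049, 0.0227, 0.0781]
ee_rot: [0.696, 0.718, -0.002, -0.001]
ft_force: [-0.4, 0.1, -3.4]
grip_width: 0.144
finger_force: 88.4
clock: 19.35
position: [0.507, 0.0222, 0.0811]
ee_rot: [0.696, 0.718, 0.0, 0.0]
ft_force: [-0.0, 0.8, -2.7]
grip_width: 0.145
finger_force: 88.4
scene 1629 z 62.0 x [478.6 653.5]
  x490 y -20.8..19.4 mid -0.7 z 61.9 rail-mid 25.7
  x520 y -19.4..64.1 mid 22.3 z 61.9 rail-mid 26.6
  x550 y -18.7..68.3 mid 24.8 z 62.1 rail-mid 27.5
  x580 y -17.9..69.6 mid 25.9 z 62.1 rail-mid 28.5
  x610 y -16.3..71.0 mid 27.3 z 62.0 rail-mid 29.4
  x640 y -15.6..71.1 mid 27.7 z 61.9 rail-mid 30.3
top 553 z 63.0 x [577.1 649.3]
  x585 y -17.2..68.7 mid 25.7 z 62.8 rail-mid 28.6
  x615 y -15.0..70.9 mid 28.0 z 62.8 rail-mid 29.5
  x645 y -15.1..70.8 mid 27.8 z 63.4 rail-mid 30.5
```

View pics/both3.png

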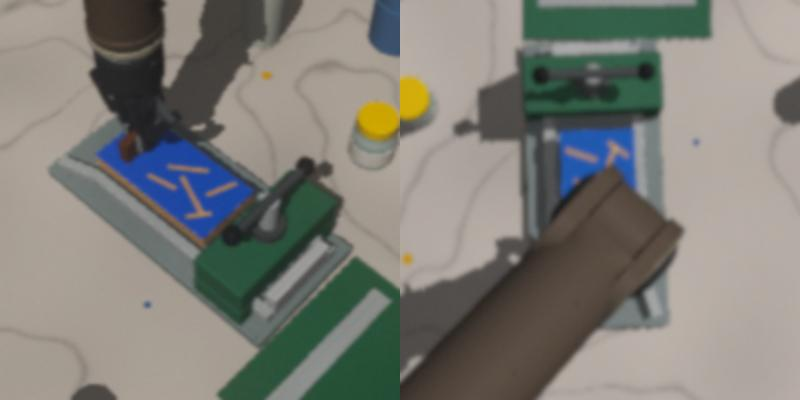

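Block is hovering aligned above the rails, blue up, free end towards the bridge (scene crop); it is about 2.4 mm too far right. I correct that and lower it.

```bash
python3 -m handwheel '[{"x":0,"y":0.006,"z":0,"wx":0,"wy":0,"wz":0},{"x":0,"y":0.006,"z":-0.01,"wx":0,"wy":0,"wz":0},{"x":0,"y":0.006,"z":-0.02,"wx":0,"wy":0,"wz":0},{"x":0,"y":0.006,"z":-0.03,"wx":0,"wy":0,"wz":0},{"x":0,"y":0.006,"z":-0.035,"wx":0,"wy":0,"wz":0}]' 
python3 -m handwheel '[{"x":0,"y":0,"z":-0.006,"wx":0,"wy":0,"wz":0},{"x":0,"y":0,"z":-0.012,"wx":0,"wy":0,"wz":0},{"x":0,"y":0,"z":-0.018,"wx":0,"wy":0,"wz":0},{"x":0,"y":0,"z":-0.023,"wx":0,"wy":0,"wz":0},{"x":0,"y":0,"z":-0.023,"wx":0,"wy":0,"wz":0}]' 
python3 blk.py 38; python3 st.py
```

```text
clock: 19.87
position: [0.5061, 0.0246, 0.0655]
ee_rot: [0.696, 0.718, -0.001, -0.0]
ft_force: [-0.4, 0.2, -3.8]
grip_width: 0.148
finger_force: 88.3
clock: 20.28
position: [0.5063, 0.0245, 0.0567]
ee_rot: [0.696, 0.718, -0.001, -0.0]
ft_force: [-0.7, 0.2, -3.0]
grip_width: 0.145
finger_force: 88.3
scene 1576 z 37.6 x [477.3 653.1]
  x488 y -18.7..22.3 mid 1.8 z 37.8 rail-mid 25.6
  x518 y -17.4..67.9 mid 25.2 z 37.6 rail-mid 26.5
  x548 y -16.3..69.5 mid 26.6 z 37.7 rail-mid 27.5
  x578 y -15.2..71.4 mid 28.1 z 37.5 rail-mid 28.4
  x608 y -14.1..72.3 mid 29.1 z 37.6 rail-mid 29.3
  x638 y -13.4..72.7 mid 29.6 z 37.5 rail-mid 30.3
top 562 z 38.4 x [577.6 653.8]
  x587 y -15.8..71.5 mid 27.9 z 38.1 rail-mid 28.7
  x617 y -13.5..72.7 mid 29.6 z 38.4 rail-mid 29.6
  x647 y -13.7..73.7 mid 30.0 z 38.3 rail-mid 30.5
t 20.38 q [-0.938  0.795  1.147  2.095 -0.954  0.922  0.799] p [506.5  24.5  57.1] F [-0.9  0.5 -2.6] w 12.3 ff 88.3
ty [ 1.     0.031 -0.001] yaw 1.8 tz [-0.001 -0.001 -1.   ]
```

```bash
python3 -m handwheel '[{"x":0.02,"y":0.001,"z":0,"wx":0,"wy":0,"wz":0},{"x":0.04,"y":0.001,"z":0,"wx":0,"wy":0,"wz":0},{"x":0.06,"y":0.002,"z":0,"wx":0,"wy":0,"wz":0},{"x":0.08,"y":0.003,"z":0,"wx":0,"wy":0,"wz":0},{"x":0.1,"y":0.003,"z":0,"wx":0,"wy":0,"wz":0}]' 
python3 -m handwheel '[{"x":0.025,"y":0.001,"z":0,"wx":0,"wy":0,"wz":0},{"x":0.05,"y":0.002,"z":0,"wx":0,"wy":0,"wz":0},{"x":0.075,"y":0.002,"z":0,"wx":0,"wy":0,"wz":0},{"x":0.1,"y":0.003,"z":0,"wx":0,"wy":0,"wz":0},{"x":0.11,"y":0.003,"z":0,"wx":0,"wy":0,"wz":0}]' 
python3 -m handwheel '[{"x":0.003,"y":0,"z":-0.001,"wx":0,"wy":0,"wz":0},{"x":0.005,"y":0,"z":-0.002,"wx":0,"wy":0,"wz":0},{"x":0.007,"y":0,"z":-0.002,"wx":0,"wy":0,"wz":0},{"x":0.01,"y":0,"z":-0.002,"wx":0,"wy":0,"wz":0},{"x":0.01,"y":0,"z":-0.002,"wx":0,"wy":0,"wz":0}]' 
python3 st.py
```

```text
clock: 20.8
position: [0.5477, 0.0259, 0.0571]
ee_rot: [0.696, 0.718, -0.0, 0.0]
ft_force: [0.9, -0.4, -3.0]
grip_width: 0.143
finger_force: 88.3
clock: 21.22
position: [0.5924, 0.027, 0.0571]
ee_rot: [0.696, 0.718, -0.0, 0.0]
ft_force: [0.3, -0.1, -3.5]
grip_width: 0.148
finger_force: 88.4
clock: 21.63
position: [0.5944, 0.027, 0.0563]
ee_rot: [0.696, 0.718, -0.0, -0.0]
ft_force: [0.4, -0.6, -3.6]
grip_width: 0.145
finger_force: 88.3
t 21.63 q [-0.835  0.89   1.104  1.879 -0.951  1.019  0.726] p [594.4  27.   56.3] F [ 0.4 -0.6 -3.6] w 12.4 ff 88.3
ty [ 1.     0.031 -0.001] yaw 1.8 tz [-0.001 -0.    -1.   ]
```

```bash
for i in 1 2 3; do python3 -m handwheel '[{"x":0.002,"y":0,"z":0,"wx":0,"wy":0,"wz":0},{"x":0.004,"y":0,"z":0,"wx":0,"wy":0,"wz":0},{"x":0.006,"y":0,"z":0,"wx":0,"wy":0,"wz":0},{"x":0.008,"y":0,"z":0,"wx":0,"wy":0,"wz":0},{"x":0.008,"y":0,"z":0,"wx":0,"wy":0,"wz":0}]' | grep -E 'pos|ft_'; done; python3 st.py
```

```text
position: [0.5979, 0.027, 0.0563]
ft_force: [-0.5, 0.7, -3.7]
position: [0.6011, 0.027, 0.0563]
ft_force: [-0.5, -0.1, -3.3]
position: [0.6012, 0.0272, 0.0558]
ft_force: [-11.6, 0.9, 3.6]
t 22.88 q [-0.824  0.9    1.1    1.857 -0.949  1.034  0.718] p [601.2  27.2  55.8] F [-11.6   0.9   3.6] w 12.4 ff 89.4
ty [ 1.     0.031 -0.006] yaw 1.8 tz [-0.007  0.001 -1.   ]
```

```bash
python3 -m handwheel '[{"x":0.002,"y":0,"z":-0.001,"wx":0,"wy":0,"wz":0},{"x":0.003,"y":0,"z":-0.002,"wx":0,"wy":0,"wz":0},{"x":0.003,"y":0,"z":-0.002,"wx":0,"wy":0,"wz":0},{"x":0.003,"y":0,"z":-0.002,"wx":0,"wy":0,"wz":0},{"x":0.003,"y":0,"z":-0.002,"wx":0,"wy":0,"wz":0}]' | grep -E 'pos|ft_'
python3 -m handwheel '[{"x":0,"y":0,"z":0,"wx":0,"wy":0,"wz":0},{"x":0,"y":0,"z":0,"wx":0,"wy":0,"wz":0},{"x":0,"y":0,"z":0,"wx":0,"wy":0,"wz":0},{"x":0,"y":0,"z":0,"wx":0,"wy":0,"wz":0},{"x":0,"y":0,"z":0,"wx":0,"wy":0,"wz":0}]' 0.4 | grep -E 'pos|ft_|grip'
python3 -m handwheel '[{"x":0,"y":0,"z":0.03,"wx":0,"wy":0,"wz":0},{"x":0,"y":0,"z":0.08,"wx":0,"wy":0,"wz":0},{"x":-0.03,"y":0,"z":0.15,"wx":0,"wy":0,"wz":0},{"x":-0.06,"y":0,"z":0.22,"wx":0,"wy":0,"wz":0},{"x":-0.12,"y":0,"z":0.3,"wx":0,"wy":0,"wz":0}]' | grep -E 'pos|ft_'
python3 -m handwheel '[{"x":-0.06,"y":0,"z":0.06,"wx":0,"wy":0,"wz":0},{"x":-0.12,"y":-0.05,"z":0.12,"wx":0,"wy":0,"wz":0},{"x":-0.18,"y":-0.1,"z":0.18,"wx":0,"wy":0,"wz":0},{"x":-0.24,"y":-0.15,"z":0.22,"wx":0,"wy":0,"wz":0},{"x":-0.3,"y":-0.2,"z":0.25,"wx":0,"wy":0,"wz":0}]' | grep -E 'pos|ft_'
python3 blk.py 37
python3 - <<'E'
from h import *
a=cv2.imread('pics/scene3.png')[90:330,110:410]; b=cv2.imread('pics/top3.png')[110:300,100:360]
cv2.imwrite('pics/fin.png',np.hstack([cv2.resize(a,(420,336)),cv2.resize(b,(380,336))]))
import sys
for n in('scene','top'):
    s=snap(n);W=world(s)
    p=W[(abs(W[...,1]-.03)<.04)&(W[...,0]>.5)&(W[...,0]<.64)&(W[...,2]>.06)&(W[...,2]<.08)]*1000
    q=W[(W[...,2]>.078)&(W[...,2]<.092)&(abs(W[...,1]-.03)<.12)&(W[...,0]>.6)]*1000
    print(n,'bar',[np.round(v,1) for v in cv2.minAreaRect(p[:,:2].astype(np.float32))],'bridge',[np.round(v,1) for v in cv2.minAreaRect(q[:,:2].astype(np.float32))])
E
```

```text
position: [0.6012, 0.0272, 0.0557]
ft_force: [-19.1, 3.3, 12.8]
position: [0.6058, 0.0269, 0.0557]
ft_force: [0.6, 0.6, -0.3]
grip_width: 0.399
position: [0.558, 0.0266, 0.1771]
ft_force: [-0.2, 1.3, 1.1]
position: [0.4437, -0.048, 0.2738]
ft_force: [-0.5, 1.7, 1.9]
scene 892 z 36.9 x [569.8 744.7]
scene bar [array([604. ,  28.2]), array([16.4, 61.1]), np.float64(1.5)] bridge [array([959.3,  41.4]), array([571.1, 168.6]), np.float64(1.9)]
top bar [array([599.2,  28.2]), array([14.3, 58.9]), np.float64(2.2)] bridge [array([669.8,  31.6]), array([139.5, 168. ]), np.float64(0.3)]Traceback (most recent call last):
  File "blk.py", line 10, in <module>
    k=p[(a>=lo)&(a<lo+30)]; e=np.percentile(k[:,1],[2,98]); xs.append((lo+15,e[0],e[1],np.median(k[:,2])))
                              ~~~~~~~~~~~~~^^^^^^^^^^^^^^^
    return _quantile_unchecked(
        a, q, axis, out, overwrite_input, method, keepdims, weights)
    return _ureduce(a,
                    func=_quantile_ureduce_func,
    ...<5 lines>...
                    overwrite_input=overwrite_input,
                    method=method)
    r = func(a, **kwargs)
    result = _quantile(arr,
                       quantiles=q,
    ...<2 lines>...
                       out=out,
                       weights=wgt)
    slices_having_nans = np.isnan(arr[-1, ...])
                                  ~~~^^^^^^^^^
IndexError: index -1 is out of bounds for axis 0 with size 0
```

View pics/fin.png

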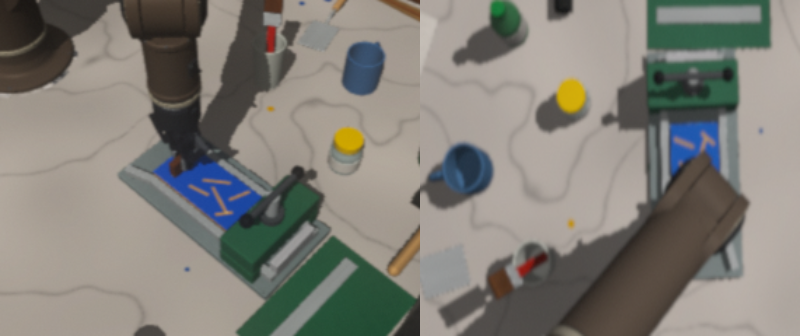

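The view was taken before the last lift. It shows the brush standing in the pot and the mug and yellow jar unmoved. The grip bar measures 105 mm before the bridge centre in both cameras, exactly the home distance, and the top face is at z = 37 mm, so the block lies flat against the stop. Handing in.

```bash
python3 -m handwheel '[{"x":0,"y":0,"z":0,"wx":0,"wy":0,"wz":0},{"x":0,"y":0,"z":0,"wx":0,"wy":0,"wz":0},{"x":0,"y":0,"z":0,"wx":0,"wy":0,"wz":0},{"x":0,"y":0,"z":0,"wx":0,"wy":0,"wz":0},{"x":0,"y":0,"z":0,"wx":0,"wy":0,"wz":0}]' | grep -E 'clock|ft_'
python3 -c "from workcell import job; print(job.close_job())"
```

```text
clock: 25.12
ft_force: [-0.8, -0.7, -0.4]
the job is handed in; nothing more can be done
None
```

The brush is standing handle down in the white pot, and the block is between the rails, blue face up, slid under the bridge and measured home against the stop to within about 0.5 mm; I handed the job in at about 25 s, and no verdict came back.

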